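Hang the child's ear defenders over the drying rail

ROBOT

A 7-joint arm with a two-finger parallel gripper is mounted at the origin on the work surface. World frame = base frame: x ahead of the robot, y to its left, z up, the work surface at z = 0. Lengths are in m, angles in rad, forces in N, time in s.
With the tool pointing down it reaches from about 0.4 to 0.85 m from the base axis. Payload 4.4 kg.
Tool frame: the origin (TCP) lies at the very end of the fingers, on their centre line; the grasp point (between the pads) lies 19 mm behind it (r.pinch_z is the distance from the TCP to the grasp point, in m); z points along the fingers, y is the direction in which the jaws open and shut (so a half turn about z gives the same grasp; the last joint's range is limited). The gripper opens to 94 mm and grips with 3 to 60 N. Pads are 16 mm wide; open, the fingers measure 119 mm over their backs; the gripper's body (75 mm by 177 mm) begins 78 mm behind the grasp point.
Start: joints at [1.247, 0.628, 0.038, 1.517, -0.027, 0.996, -0.02], TCP at [0.166, -0.629, 0.205] pointing down, gripper open.
Joint ranges: [-3.06, 3.06], [-0.37, 2.12], [-1.25, 1.32], [0.18, 2.47], [-1.1, 4.24], [0.23, 1.98], [-2.94, 2.94]. Speed limits (rad/s): [2.57, 2.57, 3.14, 3.14, 3.14, 3.14, 3.14].

INTERFACE

Orientations are given as a rotation vector (axis times angle).
In Python, from station import r, imaging, spotter gives the robot as it stands.
- The arm moves only by the tool apply_moves, never from a script. Its argument "motion" is a list of rows, each an object with "rot": the turn, a rotation vector about the tool's x, y, z in rad, a list of three; "translation": the shift along the tool's x, y, z in m, a list of three; "claw": the opening in per cent of the stroke, from 0 (shut) to 100 (fully open). A call has 1 to 20 rows; each row shifts and turns the commanded pose from where the row before left it, along the tool's axes as they then stand; what a row does not reach is not made up. A row lasts 1/10 s, in which the tool goes at most 50 mm and 8.59 degrees, less where a joint would pass 70% of its speed; a pose out of reach is approached as far as the arm can. A call with a gripper value outside its range is refused whole. The fingers move at their own pace and stop on an object; "force" is the grip in N (left out, the last holds). Time passes only in rows, so rows that do not move let the fingers close. It gives the time, the measured TCP pose, the force and the opening at its end, in the units of the state.
- r.read_state(): the state, without advancing time (a new reading comes with each control period).
- imaging.grab_frame(name): name is "side" or "top" or "wrist"; returns (picture, depth): 400x640x3 uint8, red, green, blue; 400x640 float32, m along the optical axis (not along the pixel's ray), 0 where there is no reading.
- imaging.camera_info(name): a dict with "intrinsics" (3x3 intrinsics, pixels), "dist" ([k1, k2, p1, p2, k3] as OpenCV has them; the pictures are not rectified), "rvec" (rotation vector, rad) and "tvec" (3), from world to camera coordinates, as OpenCV has them. Camera axes: x right, y down, z forward; pixel columns grow to the right and rows downward; lengths in m; the calibration is good to about 2 mm. A picture is of the moment at which its call begins: read the wrist's pose just before it. camera_info takes no time and is no camera call; for the wrist camera it gives the pose at the moment of the call.
- r.finish_job(): hands the job in, once; it reports no verdict.
Trained networks look in the newest picture that a camera, given by its name, has taken for a name from the list of things; names that differ only in an ending like _2 or _b are one class to them, and where a whole thing is asked for, a point or a joint stands for the part that bears it (a point fixed in the world has none). Each returns a list of dicts, best first, with "confidence" (0 to 1); they miss things now and then, are a little off and sometimes report something else, mostly with a low value. They report only what shows in the picture. A call takes as long as a camera call. They do not tell look-alikes from the thing itself.
- spotter.search_frame(camera, target): "xyz" ([x, y, z] in m, in the coordinates of the camera as it stood for that picture, good to about 4 mm: the middle of the surface that is visible of it).
- spotter.regions_of(camera, target): "pixels" (400x640 bool, what is visible of it).
- spotter.spot_point(camera, target): "xyz" ([x, y, z] in m, in the coordinates of the camera as it stood for that picture, good to about 4 mm: a listed point, or the origin of a listed thing).
The state is a dict: "t": time; "q": joint angles; "qd": joint speeds; "effort": joint torques, N m; "tcp_pos": TCP position; "tcp_rot": TCP orientation; "force": force on the tool from outside, world axes, zero at the start; "torque": the same for the moment, N m; "grip_width": opening from 0.0 (shut) to 1.0 (fully open).
Only numpy, scipy, OpenCV 4.12 (cv2) and the standard library are available. Lean on these libraries where they do the work, as an engineer would, in place of code of your own. Each camera call takes 0.05 s, during which the arm holds its last target.

TASK

Two pairs of ear defenders were left standing on the table. Pick up the smaller, child-size pair and hang it by its headband over the middle of the drying rail's bar, one ear cup on each side of the bar, so that it hangs straight, and let go. Leave the larger, adult pair standing where it is.

Things in the scene. Friction and masses are not known exactly. Their poses are not given: they have to be found in the camera images.
- small_muffs: Smaller (child) rigid ear defenders, 0.16 kg, standing on two flat-bottomed grey cups, black headband arched above. 132 mm wide cup to cup (x), 58 along y, 140 tall (z up), same after a half turn. Origin: underside, midway between cups. Cups 70 tall, gap 64. On top a firm padded crown 52 (x) by 30 (y), z 122 to 140: grip its 30 mm width, fingertips no lower than z 124 to stay above the bar.
- small_crown (a point): Point on the small pair: centre of the underside of its padded crown, 122 mm above its origin; this is what rests on the bar. Axes as small_muffs.
- large_muffs: The larger (adult) pair of the same make, standing in the same way: 165 mm wide (x), 73 mm along y, 175 mm tall. Origin: on the underside, midway between the cups. Not to be moved; the two pairs may stand in either place. A small pair carried over it needs its underside above 175 mm.
- bar_mid (a point): Middle of the drying rail's bar, on its centre line, 155 mm above the table. A level flat-topped wooden bar, 26 mm wide, 14 mm thick (top at 162), along this point's y axis, on two steel posts 115 mm either side; z up. The stand is fixed; its timber foot is 120 x 320 mm, 18 mm high. A sample tube stands on the foot outside one post, lower than the bar.
Not all that is in view belongs to the job. What is shaped like the small_muffs but orange is not meant.

How it is judged:
At the end, for the whole second after the job is handed in: Small pair released, at most rocking slightly (under 0.2 m/s), its crown on the bar (underside 0-18 mm above the bar's centre line, within 25 mm sideways and 60 mm of the bar's middle), tilt under 20 deg, cup-to-cup line square to the bar within 20 deg. Large pair upright, within 30 mm of its start (x of small_crown in the frame of bar_mid between -0.025 and 0.025 m and y of small_crown in the frame of bar_mid between -0.06 and 0.06 m and z of small_crown in the frame of bar_mid between 0 and 0.018 m and angle between small_muffs's own z axis and vertical below 0.35 rad and angle between the y axis of small_muffs and the y axis of bar_mid, either way round below 0.35 rad and linear speed of small_muffs below 0.2 m/s and angular speed of small_muffs below 1.5 rad/s and distance of large_muffs from where it was at the start of the episode below 0.03 m and angle between large_muffs's own z axis and vertical below 0.15 rad); the robot touches nothing.
It fails at once if the larger pair is pushed by more than 30 mm or tipped (distance of large_muffs from where it was at the start of the episode above 0.03 m or angle between large_muffs's own z axis and vertical above 0.25 rad).
It also fails if it takes over 53 s, if anything falls off the work surface, if the arm or the gripper's body presses on something with over 40 N, if the wrist force passes 120 N, or if a joint passes its speed limit or range.

## Working session

There is one attempt and no reset: what is moved stays moved. The work goes in short steps, Python scripts to look and compute and a tool call to move; the robot and the scene stay as the last step left them, time stands still between calls to the robot, and variables do not carry over. Pictures are saved under pics/ and viewed, and the job is handed in when it is done.

Besides the shell and the picture viewer there is one more tool, called in YAML: its name, and indented under it one key for each argument. apply_moves: Moves the arm, as the interface text tells. Its arguments: {"type":"object","properties":{"motion":{"type":"array"},"force":{"type":"number"}},"required":["motion"]}

```bash
mkdir -p pics; ls
python3 - <<'E'
from station import r, imaging, spotter
import cv2,numpy as np
s=r.read_state(); print(s['t'],s['tcp_pos'],s['tcp_rot'],s['grip_width'],r.pinch_z)
for n in ['top','side']:
    p,d=imaging.grab_frame(n); cv2.imwrite(f'pics/{n}0.png',p[:,:,::-1]); np.savez(f'{n}0.npz',p=p,d=d)
    print(imaging.camera_info(n))
E
```

```text
pics
0.0 [ 0.16554437 -0.62788128  0.20458547] [-3.11373499e+00 -4.03517409e-01  4.68100948e-04] 0.9990931339884088 0.0188
{'intrinsics': array([[507.87872023,   0.        , 318.5622534 ],
       [  0.        , 507.87872023, 197.51477575],
       [  0.        ,   0.        ,   1.        ]]), 'dist': array([-0.04896066,  0.        ,  0.        ,  0.        ,  0.        ]), 'rvec': array([ 2.18174021, -2.16438944,  0.05591711]), 'tvec': array([0.00845264, 0.48175343, 1.28084073])}
{'intrinsics': array([[435.72671822,   0.        , 321.23514844],
       [  0.        , 435.72671822, 209.3992193 ],
       [  0.        ,   0.        ,   1.        ]]), 'dist': array([-0.09570514,  0.        ,  0.        ,  0.        ,  0.        ]), 'rvec': array([ 0.30848676, -2.59512349,  1.50744892]), 'tvec': array([0.45327518, 0.1518329 , 1.14848451])}
```

View pics/top0.png

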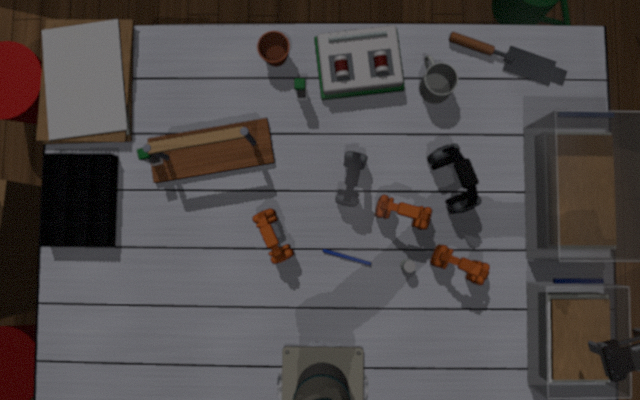

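View pics/side0.png

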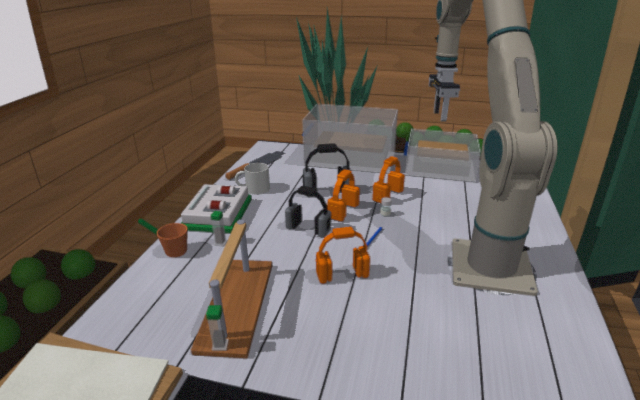

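Candidates in the top view: dark pair at (351,178), the other dark pair at (457,180), and orange look-alikes at (404,211), (461,264) and (272,236). The one at (351,178) looks smaller. I'll check that by size and with a crop.

```bash
cat > h.py <<'E'
from station import r, imaging, spotter
import cv2,numpy as np
def world(n,d,info=None):
    c=info or imaging.camera_info(n); K,D=c['intrinsics'],c['dist']
    H,W=d.shape; u,v=np.meshgrid(np.arange(W),np.arange(H))
    uv=cv2.undistortPoints(np.stack([u,v],-1).reshape(-1,1,2).astype(float),K,D).reshape(H,W,2)
    P=np.concatenate([uv*d[...,None],d[...,None]],-1)
    R=cv2.Rodrigues(c['rvec'])[0]
    return (P-c['tvec'])@R
E
python3 - <<'E'
from h import *
z=np.load('top0.npz');W=world('top',z['d']);p=z['p'];z2=np.load('side0.npz')
def rep(name,box):
    a,b,c,d=box; w=W[b:d,a:c].reshape(-1,3); ok=(z['d'][b:d,a:c].ravel()>0)
    w=w[ok]
    for lo,hi in [(0.03,0.3),(0.12,0.145),(0.155,0.18)]:
        q=w[(w[:,2]>lo)&(w[:,2]<hi)]
        if len(q)<8: continue
        rect=cv2.minAreaRect(q[:,:2].astype(np.float32)*1000)
        print(name,lo,len(q),q.mean(0).round(4),'zmax',q[:,2].max().round(3),rect)
rep('A',(325,140,378,215)); rep('B',(415,135,490,222)); rep('rail',(135,110,280,190))
print('table',W[300:320,150:170,2].mean())
big=lambda p,b,f,n:cv2.imwrite(n,cv2.resize(p[b[1]:b[3],b[0]:b[2],::-1],None,fx=f,fy=f))
a=cv2.resize(p[130:230,320:500],(760,422)); 
cv2.imwrite('pics/crop0.png',a[:,:,::-1])
a=cv2.resize(z2['p'][130:300,250:420],(590,590));cv2.imwrite('pics/crop1.png',a[:,:,::-1])
for t in ['small_muffs','large_muffs']:
    for k in spotter.spot_point('top',t):
        c=imaging.camera_info('top');R=cv2.Rodrigues(c['rvec'])[0]
        print(t,k['confidence'],(R.T@(np.array(k['xyz'])-c['tvec'])).round(4))
for k in spotter.spot_point('top','bar_mid'):print('bar',k['confidence'],(R.T@(np.array(k['xyz'])-c['tvec'])).round(4))
E
```

```text
A 0.03 961 [ 0.5211 -0.0693  0.0979] zmax 0.148 ((519.6170654296875, -93.2721939086914), (108.75843811035156, 143.7816925048828), 78.59112548828125)
A 0.12 384 [ 0.5264 -0.0686  0.1358] zmax 0.145 ((527.4321899414062, -68.7965087890625), (29.724445343017578, 93.16687774658203), 79.07030487060547)
B 0.03 1899 [ 0.5137 -0.3069  0.1182] zmax 0.181 ((508.7483825683594, -274.22027587890625), (169.43919372558594, 174.6131134033203), 22.018766403198242)
B 0.12 223 [ 0.4815 -0.2741  0.1332] zmax 0.145 ((504.39794921875, -264.02606201171875), (143.68321228027344, 152.5989532470703), 22.09987449645996)
B 0.155 587 [ 0.5275 -0.3228  0.1714] zmax 0.18 ((529.1743774414062, -324.39862060546875), (97.01163482666016, 38.33403778076172), 19.423702239990234)
rail 0.03 1607 [0.5991 0.3132 0.1454] zmax 0.169 ((592.08203125, 311.61602783203125), (46.79816818237305, 280.55731201171875), 9.648664474487305)
rail 0.12 49 [0.5896 0.3557 0.1249] zmax 0.144 ((603.7346801757812, 311.47320556640625), (25.399763107299805, 275.1591796875), 10.752127647399902)
rail 0.155 1193 [0.6036 0.2959 0.1625] zmax 0.169 ((604.43896484375, 296.3161315917969), (28.009939193725586, 246.25811767578125), 9.9351806640625)
table 0.0035027506699954625
small_muffs 0.95 [ 0.3129 -0.3381  0.0011]
small_muffs 0.79 [ 0.5281 -0.0675  0.0012]
small_muffs 0.78 [ 0.4452 -0.1975 -0.0035]
small_muffs 0.72 [0.3827 0.129  0.0017]
large_muffs 0.79 [ 0.5298 -0.3269  0.0054]
bar 0.83 [0.6024 0.3009 0.1579]
```

View pics/crop0.png

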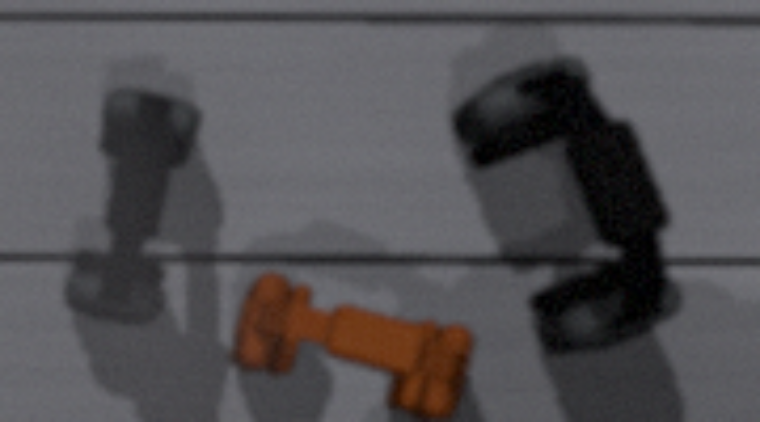

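View pics/crop1.png

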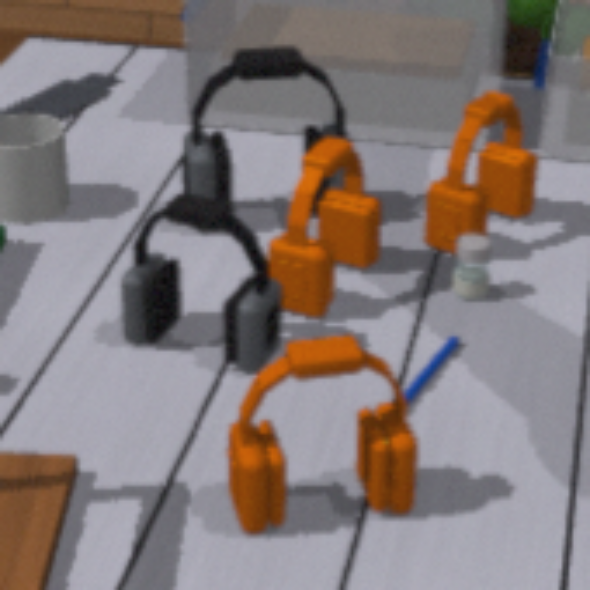

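The dark pair at (351,178) is the child pair: top at about 0.14 m, grey cups, crown about 30 mm wide. The pair at (457,180) reaches about 0.175 m, so it is the adult pair. The three orange ones are decoys. Next I move above the small pair.

apply_moves:
  motion:
    - {"rot": [0,0,0.15],"translation": [0,0,-0.035],"claw": 100}
    - {"rot": [0,0,0.15],"translation": [0,0,-0.035],"claw": 100}
    - {"rot": [0,0,0.15],"translation": [0,0,-0.03],"claw": 100}
    - {"rot": [0,0,0],"translation": [0.0145,-0.0364,0],"claw": 100}
    - {"rot": [0,0,0],"translation": [0.0145,-0.0364,0],"claw": 100}
    - {"rot": [0,0,0],"translation": [0.0145,-0.0364,0],"claw": 100}
    - {"rot": [0,0,0],"translation": [0.0145,-0.0364,0],"claw": 100}
    - {"rot": [0,0,0],"translation": [0.0145,-0.0364,0],"claw": 100}
    - {"rot": [0,0,0],"translation": [0.0145,-0.0364,0],"claw": 100}
    - {"rot": [0,0,0],"translation": [0.0145,-0.0364,0],"claw": 100}
    - {"rot": [0,0,0],"translation": [0.0145,-0.0364,0],"claw": 100}
    - {"rot": [0,0,0],"translation": [0.0145,-0.0364,0],"claw": 100}
    - {"rot": [0,0,0],"translation": [0.0145,-0.0364,0],"claw": 100}
    - {"rot": [0,0,0],"translation": [0.0145,-0.0364,0],"claw": 100}
    - {"rot": [0,0,0],"translation": [0.0145,-0.0364,0],"claw": 100}
    - {"rot": [0,0,0],"translation": [0.0145,-0.0364,0],"claw": 100}
    - {"rot": [0,0,0],"translation": [0.0145,-0.0364,0],"claw": 100}
    - {"rot": [0,0,0],"translation": [0.0145,-0.0364,0],"claw": 100}
    - {"rot": [0,0,0],"translation": [0.0145,-0.0364,0],"claw": 100}
    - {"rot": [0,0,0],"translation": [0.0145,-0.0364,0],"claw": 100}
  force: 25

```text
t: 2.25
tcp_pos: [0.5265, -0.0668, 0.3056]
tcp_rot: [3.127, -0.302, 0.0]
force: [1.6, -0.7, 0.2]
grip_width: 0.997
```

apply_moves:
  motion:
    - {"rot": [0,0,0],"translation": [0,0,0],"claw": 100}
    - {"rot": [0,0,0],"translation": [0,0,0],"claw": 100}
    - {"rot": [0,0,0],"translation": [0,0,0],"claw": 100}

```text
t: 2.55
tcp_pos: [0.5252, -0.0697, 0.3054]
tcp_rot: [3.126, -0.304, -0.001]
force: [-0.2, -0.4, 0.3]
grip_width: 0.999
```

```bash
cat >> h.py <<'E'
from scipy.spatial.transform import Rotation as Ro
def pose():
    s=r.read_state(); R=Ro.from_rotvec(s['tcp_rot']).as_matrix(); return s,np.array(s['tcp_pos']),R
def jaw(R): return np.degrees(np.arctan2(R[1,1],R[0,1]))%180
E
python3 - <<'E'
from h import *
s,p,R=pose(); print(s['t'],p,'jaw',jaw(R),'z',R[:,2],'F',s['force'])
c=imaging.camera_info('wrist'); im,d=imaging.grab_frame('wrist'); cv2.imwrite('pics/w1.png',im[:,:,::-1]); np.savez('w1.npz',p=im,d=d)
W=world('wrist',d,c)
m=(d>0)&(W[...,2]>0.1245)&(W[...,2]<0.15)&(np.hypot(W[...,0]-.527,W[...,1]+.068)<0.09)
m2=m&(W[...,2]>0.132)
for q in (W[m],W[m2]):
    print(len(q),q.mean(0).round(4),np.percentile(q[:,2],[5,50,95]).round(4),cv2.minAreaRect((q[:,:2]*1000).astype(np.float32)))
for k in spotter.spot_point('wrist','small_crown'):
    Rc=cv2.Rodrigues(c['rvec'])[0]; print('net',k['confidence'],(Rc.T@(np.array(k['xyz'])-c['tvec'])).round(4))
E
```

```text
2.55 [ 0.52518492 -0.06970539  0.30542507] jaw 78.87632025580021 z [-6.84794805e-04 -9.14110480e-04 -9.99999348e-01] F [-0.23375988 -0.35986043  0.25127416]
1143 [ 0.5296 -0.0688  0.1373] [0.1265 0.1391 0.1408] ((528.3086547851562, -68.7691421508789), (29.39919090270996, 73.64842224121094), 78.5268325805664)
958 [ 0.5282 -0.0685  0.1391] [0.136  0.1394 0.1408] ((527.2525634765625, -68.20044708251953), (29.43716812133789, 52.22251510620117), 79.49120330810547)
net 0.72 [ 0.5266 -0.0696  0.117 ]
net 0.66 [0.3816 0.1277 0.1187]
net 0.64 [ 0.4489 -0.1993  0.1248]
```

View pics/w1.png

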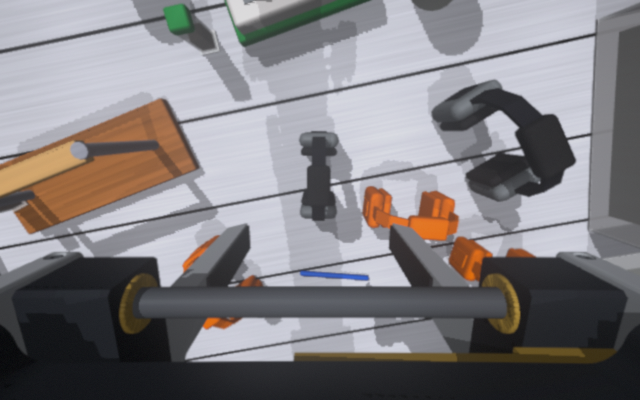

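The wrist view shows the dark small pair at (318,175). Its crown measures 52 x 29 mm with the top at about 0.140 m and the jaw line within 0.6° of the tool's, which matches the description. I lower with the jaws part closed.

apply_moves:
  motion:
    - {"rot": [0,0,0],"translation": [0.0017,-0.0019,0.02],"claw": 70}
    - {"rot": [0,0,0],"translation": [0,0,0.03],"claw": 70}
    - {"rot": [0,0,0],"translation": [0,0,0.03],"claw": 70}
    - {"rot": [0,0,0],"translation": [0,0,0.03],"claw": 70}
    - {"rot": [0,0,0],"translation": [0,0,0.02],"claw": 70}
    - {"rot": [0,0,0],"translation": [0,0,0.015],"claw": 70}
    - {"rot": [0,0,0],"translation": [0,0,0.01],"claw": 70}
    - {"rot": [0,0,0],"translation": [0,0,0.01],"claw": 70}
    - {"rot": [0,0,0],"translation": [0,0,0.008],"claw": 70}
    - {"rot": [0,0,0],"translation": [0,0,0.0055],"claw": 70}
    - {"rot": [0,0,0],"translation": [0,0,0],"claw": 70}
    - {"rot": [0,0,0],"translation": [0,0,0],"claw": 70}
    - {"rot": [0,0,0],"translation": [0,0,0],"claw": 70}

```text
t: 3.95
tcp_pos: [0.5284, -0.0667, 0.1275]
tcp_rot: [-3.127, 0.301, -0.002]
force: [-0.5, 0.2, -0.1]
grip_width: 0.701
```

Run:
```python
from h import *
s,p,R=pose(); print(s['t'],p,'jaw',jaw(R),'F',s['force'],s['grip_width'])
im,d=imaging.grab_frame('wrist'); cv2.imwrite('pics/w2.png',im[:,:,::-1])
```

```text
3.95 [ 0.52838224 -0.06667053  0.12746352] jaw 78.99160024067281 F [-0.51214237  0.2420596  -0.06002368] 0.7005698119375687
```

View pics/w2.png

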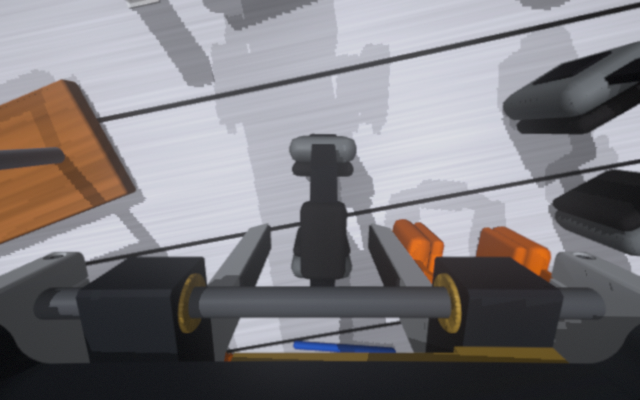

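The crown at (322,235) sits between the fingers, so I close on it.

apply_moves:
  motion:
    - {"rot": [0,0,0],"translation": [0,0,0],"claw": 0}
    - {"rot": [0,0,0],"translation": [0,0,0],"claw": 0}
    - {"rot": [0,0,0],"translation": [0,0,0],"claw": 0}
    - {"rot": [0,0,0],"translation": [0,0,0],"claw": 0}
    - {"rot": [0,0,0],"translation": [0,0,0],"claw": 0}
    - {"rot": [0,0,0],"translation": [0,0,0],"claw": 0}
    - {"rot": [0,0,0],"translation": [0,0,0],"claw": 0}
  force: 25

```text
t: 4.7
tcp_pos: [0.5279, -0.0668, 0.127]
tcp_rot: [3.127, -0.302, 0.0]
force: [-0.5, -0.0, 0.6]
grip_width: 0.317
```

apply_moves:
  motion:
    - {"rot": [0,0,0],"translation": [0,0,-0.01],"claw": 0}
    - {"rot": [0,0,0],"translation": [0,0,-0.02],"claw": 0}
    - {"rot": [0,0,0],"translation": [0,0,-0.02],"claw": 0}
    - {"rot": [0,0,0],"translation": [0,0,-0.03],"claw": 0}
    - {"rot": [0,0,0],"translation": [0,0,-0.03],"claw": 0}
    - {"rot": [0,0,0],"translation": [0,0,-0.03],"claw": 0}
    - {"rot": [0,0,0],"translation": [0,0,-0.03],"claw": 0}
    - {"rot": [0,0,0],"translation": [0,0,-0.02],"claw": 0}
    - {"rot": [0,0,0],"translation": [0,0,-0.01],"claw": 0}
    - {"rot": [0,0,0],"translation": [0,0,0],"claw": 0}
    - {"rot": [0,0,0],"translation": [0,0,0],"claw": 0}

```text
t: 5.8
tcp_pos: [0.5272, -0.0666, 0.3261]
tcp_rot: [3.127, -0.301, -0.003]
force: [-0.5, 0.3, -0.7]
grip_width: 0.317
```

Run:
```python
from h import *
s,p,R=pose(); print(s['t'],p,'jaw',jaw(R),'F',s['force'],s['grip_width'])
im,d=imaging.grab_frame('wrist'); im2,d2=imaging.grab_frame('side'); im3,d3=imaging.grab_frame('top')
W=world('top',d3); np.savez('t2.npz',p=im3,d=d3)
w=W[110:190,135:280].reshape(-1,3); q=w[(w[:,2]>.155)&(w[:,2]<.175)]; print('bar',len(q),q.mean(0).round(4),cv2.minAreaRect((q[:,:2]*1000).astype(np.float32)))
x,y,vx,vy=0,0,0,0
l=cv2.fitLine((q[:,:2]).astype(np.float32),cv2.DIST_HUBER,0,.01,.01).ravel();print('line dir deg',np.degrees(np.arctan2(l[1],l[0]))%180,l[2:])
W=world('side',d2); c=(np.hypot(W[...,0]-.6,W[...,1]-.3)<.15)&(W[...,2]>.155)&(W[...,2]<.175); q=W[c]
print('side bar',q.mean(0),cv2.minAreaRect((q[:,:2]*1000).astype(np.float32)))
a=np.hstack([cv2.resize(im,(400,250)),cv2.resize(im3,(400,250))]);a=np.vstack([a,cv2.resize(im2[0:250],(800,312))])
cv2.imwrite('pics/m3.png',a[:,:,::-1])
```

```text
5.8 [ 0.52719238 -0.06657969  0.32610624] jaw 78.99111869881239 F [-0.54755534  0.28050722 -0.71110303] 0.31738449599357094
bar 1195 [0.6036 0.2959 0.1623] ((604.2230224609375, 296.4013366699219), (28.077194213867188, 246.73690795898438), 9.989477157592773)
line dir deg 99.83644 [0.6035562  0.29592693]
side bar [0.59777305 0.30978353 0.16041904] ((601.15625, 296.7480163574219), (27.585330963134766, 248.3989715576172), 10.003355026245117)
```

View pics/m3.png

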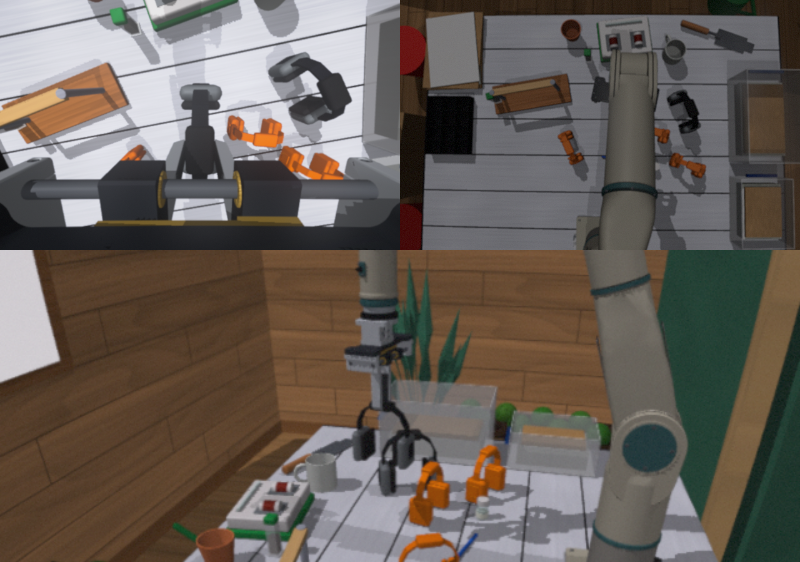

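The pair is held: jaw opening 0.317 and it hangs straight below the gripper, with the cups visible at (365,440) and (388,475) in the side panel. The bar's middle is at about (0.603, 0.2965), running at 99.9°. I turn by 20.9° and carry it over.

apply_moves:
  motion:
    - {"rot": [0,0,-0.0912],"translation": [0,0,0],"claw": 0}
    - {"rot": [0,0,-0.0912],"translation": [0,0,0],"claw": 0}
    - {"rot": [0,0,-0.0912],"translation": [0,0,0],"claw": 0}
    - {"rot": [0,0,-0.0912],"translation": [0,0,0],"claw": 0}
    - {"rot": [0,0,0],"translation": [0.005,-0.0135,0],"claw": 0}
    - {"rot": [0,0,0],"translation": [0.0115,-0.029,0],"claw": 0}
    - {"rot": [0,0,0],"translation": [0.0115,-0.029,0],"claw": 0}
    - {"rot": [0,0,0],"translation": [0.0115,-0.029,0],"claw": 0}
    - {"rot": [0,0,0],"translation": [0.0115,-0.029,0],"claw": 0}
    - {"rot": [0,0,0],"translation": [0.0115,-0.029,0],"claw": 0}
    - {"rot": [0,0,0],"translation": [0.0115,-0.029,0],"claw": 0}
    - {"rot": [0,0,0],"translation": [0.0115,-0.029,0],"claw": 0}
    - {"rot": [0,0,0],"translation": [0.0115,-0.029,0],"claw": 0}
    - {"rot": [0,0,0],"translation": [0.0115,-0.029,0],"claw": 0}
    - {"rot": [0,0,0],"translation": [0.0115,-0.029,0],"claw": 0}
    - {"rot": [0,0,0],"translation": [0.0115,-0.029,0],"claw": 0}
    - {"rot": [0,0,0],"translation": [0.0056,-0.0121,0],"claw": 0}
    - {"rot": [0,0,0],"translation": [0,0,0],"claw": 0}
    - {"rot": [0,0,0],"translation": [0,0,0],"claw": 0}
    - {"rot": [0,0,0],"translation": [0,0,0],"claw": 0}

```text
t: 7.95
tcp_pos: [0.6042, 0.294, 0.3271]
tcp_rot: [3.129, 0.266, 0.0]
force: [0.2, -0.3, -1.0]
grip_width: 0.322
```

Run:
```python
from h import *
s,p,R=pose(); print(s['t'],p,'jaw',jaw(R),'F',s['force'],s['grip_width'])
e=np.array([.6033,.2965,p[2]])-p; print('tool-frame err',R.T@e)
c=imaging.camera_info('wrist');im,d=imaging.grab_frame('wrist'); im2,d2=imaging.grab_frame('side')
W=world('side',d2); 
m=(np.hypot(W[...,0]-.6,W[...,1]-.3)<.09)&(W[...,2]>.18)&(W[...,2]<.275)&(d2>0); q=W[m]
print('held cups',len(q),q.mean(0),q.min(0),q.max(0),cv2.minAreaRect((q[:,:2]*1000).astype(np.float32)))
cv2.imwrite('pics/w4.png',np.hstack([cv2.resize(im,(400,300)),cv2.resize(im2[60:360,110:510],(400,300))])[:,:,::-1])
```

```text
7.95 [0.60418789 0.294003   0.32708646] jaw 99.71502283718269 F [ 0.18475833 -0.28944128 -0.98498826] 0.3217579553312293
tool-frame err [-4.53790277e-04 -2.61101125e-03 -4.42003524e-06]
held cups 1436 [0.59584728 0.30731818 0.24348402] [0.5329264  0.25702985 0.20052408] [0.66304352 0.33237919 0.27457427] ((599.3828125, 294.7850036621094), (132.69061279296875, 57.83858871459961), 9.333470344543457)
```

View pics/w4.png

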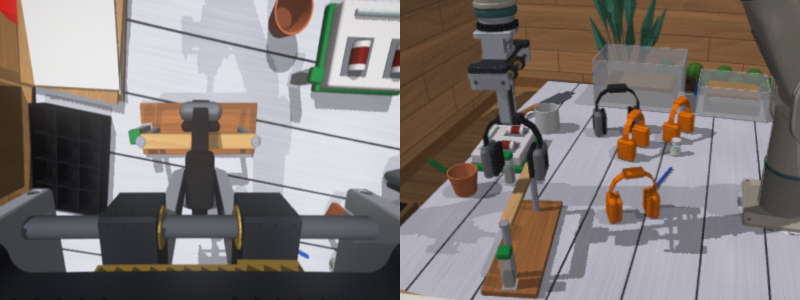

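The held pair (132.7 x 57.8 mm at 9.3°) is centred over the bar to within about 2 mm, with its underside at 0.200 m, clear of the bar top at 0.162 m. I lower most of the way and check.

apply_moves:
  motion:
    - {"rot": [0,0,0],"translation": [0.001,-0.002,0.01],"claw": 0}
    - {"rot": [0,0,0],"translation": [0,0,0.015],"claw": 0}
    - {"rot": [0,0,0],"translation": [0,0,0.02],"claw": 0}
    - {"rot": [0,0,0],"translation": [0,0,0.02],"claw": 0}
    - {"rot": [0,0,0],"translation": [0,0,0.02],"claw": 0}
    - {"rot": [0,0,0],"translation": [0,0,0.02],"claw": 0}
    - {"rot": [0,0,0],"translation": [0,0,0.02],"claw": 0}
    - {"rot": [0,0,0],"translation": [0,0,0.015],"claw": 0}
    - {"rot": [0,0,0],"translation": [0,0,0.01],"claw": 0}
    - {"rot": [0,0,0],"translation": [0,0,0.005],"claw": 0}
    - {"rot": [0,0,0],"translation": [0,0,0],"claw": 0}
    - {"rot": [0,0,0],"translation": [0,0,0],"claw": 0}

```text
t: 9.25
tcp_pos: [0.605, 0.2987, 0.1727]
tcp_rot: [-3.129, -0.27, -0.002]
force: [0.6, -0.2, -1.3]
grip_width: 0.316
```

Run:
```python
from h import *
s,p,R=pose(); print(s['t'],p,'jaw',jaw(R),'F',s['force'],s['grip_width'])
im,d=imaging.grab_frame('wrist'); im2,d2=imaging.grab_frame('side')
cv2.imwrite('pics/w5.png',np.hstack([cv2.resize(im,(400,300)),cv2.resize(im2[160:360,150:350],(400,400))[50:350]])[:,:,::-1])
```

```text
9.25 [0.60498978 0.29868617 0.17267531] jaw 99.87640422173874 F [ 0.60970022 -0.20146775 -1.2583399 ] 0.3161669986584669
```

View pics/w5.png

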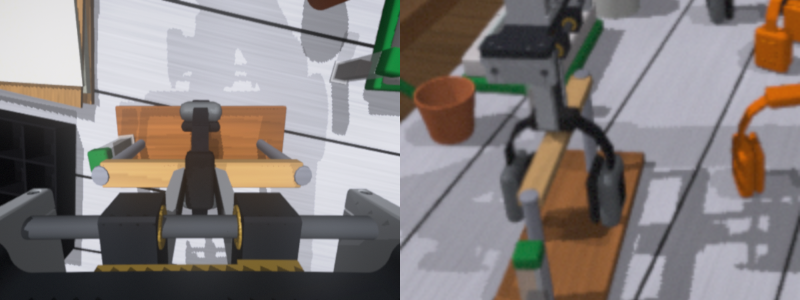

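The cups straddle the bar, visible at (513,190) and (605,190), with the crown about 5 mm above it. I lower in small steps.

apply_moves:
  motion:
    - {"rot": [0,0,0],"translation": [0,0,0.0015],"claw": 0}
    - {"rot": [0,0,0],"translation": [0,0,0.0015],"claw": 0}
    - {"rot": [0,0,0],"translation": [0,0,0.001],"claw": 0}
    - {"rot": [0,0,0],"translation": [0,0,0],"claw": 0}
    - {"rot": [0,0,0],"translation": [0,0,0],"claw": 0}

```text
t: 9.85
tcp_pos: [0.6045, 0.2985, 0.168]
tcp_rot: [3.13, 0.271, -0.0]
force: [1.0, 0.2, -2.6]
grip_width: 0.319
```

apply_moves:
  motion:
    - {"rot": [0,0,0],"translation": [0,0,0.001],"claw": 0}
    - {"rot": [0,0,0],"translation": [0,0,0],"claw": 0}
    - {"rot": [0,0,0],"translation": [0,0,0],"claw": 0}

```text
t: 10.15
tcp_pos: [0.6045, 0.2985, 0.167]
tcp_rot: [3.13, 0.271, -0.0]
force: [0.4, -0.3, -1.5]
grip_width: 0.318
```

apply_moves:
  motion:
    - {"rot": [0,0,0],"translation": [0,0,0.0007],"claw": 0}
    - {"rot": [0,0,0],"translation": [0,0,0],"claw": 0}
    - {"rot": [0,0,0],"translation": [0,0,0],"claw": 0}

```text
t: 10.45
tcp_pos: [0.6045, 0.2985, 0.1668]
tcp_rot: [-3.13, -0.271, -0.001]
force: [-0.7, -1.4, 2.8]
grip_width: 0.318
```

The wrist now feels contact: Fz went from -1.5 to +2.8 N. I release slowly.

apply_moves:
  motion:
    - {"rot": [0,0,0],"translation": [0,0,0],"claw": 33}
    - {"rot": [0,0,0],"translation": [0,0,0],"claw": 36}
    - {"rot": [0,0,0],"translation": [0,0,0],"claw": 40}
    - {"rot": [0,0,0],"translation": [0,0,0],"claw": 45}
    - {"rot": [0,0,0],"translation": [0,0,0],"claw": 55}
    - {"rot": [0,0,0],"translation": [0,0,0],"claw": 65}
    - {"rot": [0,0,0],"translation": [0,0,0],"claw": 70}
    - {"rot": [0,0,0],"translation": [0,0,0],"claw": 70}
    - {"rot": [0,0,0],"translation": [0,0,0],"claw": 70}

```text
t: 11.35
tcp_pos: [0.6045, 0.2985, 0.1663]
tcp_rot: [-3.13, -0.271, -0.0]
force: [0.0, -1.3, 0.7]
grip_width: 0.697
```

apply_moves:
  motion:
    - {"rot": [0,0,0],"translation": [0,0,-0.005],"claw": 70}
    - {"rot": [0,0,0],"translation": [0,0,-0.01],"claw": 70}
    - {"rot": [0,0,0],"translation": [0,0,-0.02],"claw": 70}
    - {"rot": [0,0,0],"translation": [0,0,-0.03],"claw": 70}
    - {"rot": [0,0,0],"translation": [0,0,-0.03],"claw": 70}
    - {"rot": [0,0,0],"translation": [0,0,-0.03],"claw": 70}
    - {"rot": [0,0,0],"translation": [0,0,-0.02],"claw": 70}
    - {"rot": [0,0,0],"translation": [0,0,0],"claw": 70}
    - {"rot": [0,0,0],"translation": [0,0,0],"claw": 70}
    - {"rot": [0,0,0],"translation": [0,0,0],"claw": 70}

```text
t: 12.35
tcp_pos: [0.6037, 0.298, 0.3098]
tcp_rot: [3.129, 0.271, -0.004]
force: [0.2, 0.2, -0.0]
grip_width: 0.703
```

Run:
```python
from h import *
s,p,R=pose(); print(s['t'],p,'F',s['force'],s['grip_width'])
def meas():
    c=imaging.camera_info('wrist');im,d=imaging.grab_frame('wrist'); W=world('wrist',d,c)
    m=(d>0)&(W[...,2]>.173)&(W[...,2]<.2)&(np.hypot(W[...,0]-.604,W[...,1]-.297)<.05); q=W[m]
    print('crown',len(q),q.mean(0).round(4),np.percentile(q[:,2],[5,50,95]).round(4),cv2.minAreaRect((q[:,:2]*1000).astype(np.float32)))
    m=(d>0)&(W[...,2]>.155)&(W[...,2]<.168)&(np.hypot(W[...,0]-.604,W[...,1]-.297)<.14)&(im.max(-1)>110); q=W[m]
    print('bar',len(q),q.mean(0).round(4),cv2.minAreaRect((q[:,:2]*1000).astype(np.float32)))
    return im
im=meas(); im2,d2=imaging.grab_frame('side'); meas()
W=world('side',d2); m=(np.hypot(W[...,0]-.6,W[...,1]-.3)<.09)&(W[...,2]>.03)&(W[...,2]<.11)&(im2.max(-1)<100)&(d2>0);q=W[m]
print('cups low/high z', q.min(0),q.max(0))
m=(np.hypot(W[...,0]-.53,W[...,1]+.325)<.12)&(W[...,2]>.155)&(d2>0)&(W[...,2]<.18);q=W[m];print('large crown side',q.mean(0))
z=np.load('side0.npz');W=world('side',z['d']);m=(np.hypot(W[...,0]-.53,W[...,1]+.325)<.12)&(W[...,2]>.155)&(W[...,2]<.18);q=W[m];print('before',q.mean(0))
cv2.imwrite('pics/w6.png',np.hstack([cv2.resize(im,(400,300)),cv2.resize(im2[160:360,150:350],(400,400))[50:350]])[:,:,::-1])
```

```text
12.35 [0.60373211 0.29802953 0.30981725] F [ 0.24650797  0.19318925 -0.01562904] 0.7027887653405515
crown 1140 [0.6059 0.2989 0.1792] [0.1763 0.1795 0.1808] ((605.0230102539062, 299.0154113769531), (50.834476470947266, 29.269535064697266), 10.627874374389648)
bar 3903 [0.6045 0.2974 0.1618] ((587.2960205078125, 294.4310302734375), (59.4218635559082, 249.21632385253906), 9.948019027709961)
crown 1130 [0.6058 0.2988 0.1793] [0.1765 0.1795 0.1808] ((605.166259765625, 299.048828125), (50.4703483581543, 29.186038970947266), 10.65335750579834)
bar 3907 [0.6046 0.2974 0.1618] ((587.2685546875, 294.28924560546875), (59.52417755126953, 249.11058044433594), 9.900781631469727)
cups low/high z [0.53301334 0.26457474 0.04176852] [0.65884395 0.3370058  0.10982956]
large crown side [ 0.52372396 -0.31438997  0.16705128]
before [ 0.52391128 -0.31415257  0.167115  ]
```

View pics/w6.png

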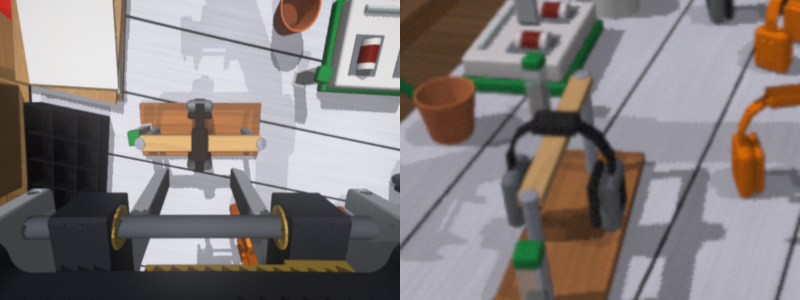

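The pair hangs level on the bar: crown top 0.1795 m, 2 mm from the bar's middle, yaw within 1°, and steady. The robot is clear of it. I hand in.

```bash
python3 -c "
from station import r
print(r.finish_job())"
```

```text
the job is handed in; nothing more can be done
None
```

The child-size pair now hangs by its crown over the middle of the rail's bar, one cup on each side. I released it, raised the gripper clear, and handed the job in at about 12.5 s of the 53 s allowed.

**Last checks:**
- **Position:** the crown is about 2 mm from the bar's middle.
- **Height:** its top is at 0.1795 m, so its underside is at about 0.162 m, resting on the top of the bar.
- **Angle:** it is square to the bar within about 1° and looks level. I did not compute a tilt figure.
- **Movement:** two looks about 0.1 s apart agreed to 0.1 mm, so it is steady.
- **Adult pair:** its crown measures within 0.4 mm of where it started.
- **Forces:** the wrist read at most about 3 N at the end of each move, with contact just felt before I opened the fingers.

**What disagreed:** the neural detector rated an orange decoy higher than the real small pair, so I chose by colour and measured size. In the last wrist view, the box fitted round the bar came out too wide, probably because it took in other things, so I compared against the earlier bar measurements and the average of the bar points.

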